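Set the brake tension of the paper roll stand

TASK

Set the brake tension on the paper roll stand: push the bar knob down until it drops fully into its clutch (if it lands on the teeth, turn it under light pressure until it drops), turn it clockwise until the tip of the sprung arm stands opposite the tip of the set mark, then let the knob spring back up. Press with a light hand, never wind the arm clearly past the mark, move the arm with the knob only, and leave the set mark and the things around the stand where they are.

Things in the scene. Friction and masses are not known exactly. Their poses are not given: they have to be found in the camera images.
- knob_grip (a point): Grip point of the black push-and-turn knob, on its upright turning axis: a bar 50 mm long, 14 mm thick, 32 mm high on a round flange 60 mm across. The point is 20 mm above the flange's top, 12 mm below the bar's top, 123 mm above the table at rest. x runs along the bar, z up. Turning may need up to 4 rad in all, in two or three grasps.
- pointer (a point): Tip of the sprung arm, 60 mm above the table, 153 mm from the arm's pivot; y points outwards along the arm. While the knob is fully down, each radian of clockwise turning (from above) moves the tip about 17 mm along an arc to the point's -x side (towards the robot). It stays where it is left, also when the knob is up.
- mark (a point): The set mark: tip of a pointed steel rider with a small black thumb screw on the white scale plate, facing the arm's tip, 60 mm above the table and on the same arc (153 mm from the pivot). y points away from the pivot, -x the way the arm winds. At the start it is 18 to 39 mm further round than the arm's tip.
- roll_stand: Grey roll stand, fixed: base plate 160 x 700 x 12 mm; paper roll 124 mm across (top 150 mm above the table) from 175 to 390 mm on the knob's -y side; box 100 x 180 mm, top at 50 mm, under knob and pivot. Origin on the table right below the knob's axis, y along the stand from roll to scale plate, x across it, away from the robot.
- knob: The same knob; origin 28 mm below the grip point. Sprung up: 4 N starts it down, 7 N holds it fully down (8 mm). Keep the push under 15 N. Up, it spins freely and drives nothing. Hidden clutch teeth at an unknown angle may meet after 2 mm: turn it (a quarter turn at most) under light pressure until it drops the other 6 mm. Up to 0.6 rad of play before it drives. Winding takes at most 0.17 N m.
- tension_arm: The sprung arm: a level steel bar 10 mm wide with a coil spring at its upright pivot, pointed at the end. Origin on the pivot, 90 mm from the knob's axis on the stand's +y side, 60 mm above the table; y along the arm.
- tape_roll: Bystander: brown tape ring 90 mm across, 48 mm high, origin under its centre.
- screwdriver: Bystander: screwdriver 200 mm long lying on the table, origin under its middle, x towards its tip.
- glue_jar: Bystander: jar 56 mm across, 75 mm high, origin under its centre.
- small_carton: Bystander: closed carton 80 x 120 x 60 mm, origin under its centre.

How it is judged:
On the way, in this order (a step that is already met when the one before it is completed fails the run):
1. the knob is pushed fully down into its clutch (height (world z) of knob_grip below 0.117 m), for 0.2 s.
2. the arm's tip is brought to within 3 mm of the set mark (horizontal distance between pointer and mark below 0.003 m), for 0.2 s.
At the end, for the whole second after the job is handed in: The arm's tip stands within 3 mm of the set mark's tip and stays there, and the knob has sprung back up (grip point at least 121 mm above the table) (horizontal distance between pointer and mark below 0.003 m and height (world z) of knob_grip above 0.121 m and linear speed of tension_arm below 0.01 m/s); the robot touches nothing.
It fails at once if the arm's tip is wound more than 8 mm past the set mark (x of pointer in the frame of mark below -0.008 m).
It fails at once if the knob is pressed or wrenched so hard that its teeth and hub bear on the stand's clutch with more than 25 N (light pressure takes under 15 N) (contact force between knob and roll_stand above 25 N).
It fails at once if the robot pushes on the sprung arm with more than 2 N (contact force between any of the arm, the fingers and tension_arm above 2 N).
It fails at once if the set mark is shifted by more than 3 mm (distance of mark from where it was at the start of the episode above 0.003 m).
It fails at once if a thing beside the stand is moved by more than 20 mm (distance of any of tape_roll, screwdriver, glue_jar, small_carton from where it was at the start of the episode above 0.02 m).
It also fails if it takes over 72 s, if anything falls off the work surface, if the arm or the gripper's body presses on something with over 40 N, if the wrist force passes 120 N, or if a joint passes its speed limit or range.

ROBOT

A 6-joint arm with a two-finger parallel gripper is mounted at the origin on the work surface. World frame = base frame: x ahead of the robot, y to its left, z up, the work surface at z = 0. Lengths are in m, angles in rad, forces in N, time in s.
With the tool pointing down it reaches from about 0.325 to 0.775 m from the base axis. Payload 5.5 kg.
Tool frame: the origin (TCP) lies midway between the tips of the shut fingers; the grasp point (between the pads) lies 19 mm behind it (bot.pinch_z is the distance from the TCP to the grasp point, in m); z points along the fingers, y is the direction in which the jaws open and shut (so a half turn about z gives the same grasp; the last joint's range is limited). The gripper opens to 88 mm and grips with 3 to 60 N. Pads are 20 mm wide; open, the fingers measure 115 mm over their backs; the gripper's body (75 mm by 178 mm) begins 61 mm behind the grasp point.
Start: joints at [1.194, 0.091, 1.231, -0, 1.82, -0.057], TCP at [0.189, 0.57, 0.223] pointing down, gripper open.
Joint ranges: [-2.87, 2.87], [-0.86, 2.18], [0.17, 2.46], [-1.51, 4.65], [0.06, 2.69], [-2.65, 2.65]. Speed limits (rad/s): [2.57, 2.57, 3.01, 3.14, 3.14, 3.14].

INTERFACE

Orientations are given as a rotation vector (axis times angle).
In Python, from rig import bot, optics gives the robot as it stands. The module is installed in compiled form; this text tells all that it offers.
- The arm moves only by the tool arm_command, never from a script. Its argument "plan" is a list of rows, each a list of 7 numbers: the shift along the tool's x, y, z as a fraction of full scale, then the turn, a rotation vector about the tool's x, y, z as a fraction of full scale, then the gripper's target within -1 to 1 (fully open at 1, half-way at 0, shut at -1). A call has exactly 8 rows; each row is the pose to reach, as a shift and turn from the pose commanded when the call began, along the tool's axes at that moment, turning the shorter way round; what a row does not reach only later rows make up. Full scale, the value 1, is 0.25 m for a shift and 360 degrees for a turn. A row lasts 1/12 s, in which the tool goes at most 41.7 mm and 7.16 degrees, less where a joint would pass 70% of its speed; a pose out of reach is approached as far as the arm can. A call with a number of a shift or a turn outside -1 to 1 is refused whole. A call with a gripper value outside its range is refused whole. The fingers move at their own pace and stop on an object; "newtons" is the grip in N (left out, the last holds). Time passes only in rows, so rows that repeat a pose let the fingers close, or fill a call up. It gives the time, the measured TCP pose, the force and the opening at its end, in the units of the state.
- bot.read_state(): the state, without advancing time (a new reading comes with each control period).
- optics.grab_frame(name): name is "scene" or "top" or "wrist"; returns a dict with "frame" (400x640x3 uint8, red, green, blue), "mtx" (3x3 intrinsics, pixels), "R" (3x3) and "t" (3): a world point X has camera coordinates R X + t. Camera axes: x right, y down, z forward; pixel columns grow to the right and rows downward; lengths in m; the calibration is good to about 2 mm. A picture is of the moment at which its call begins. There is no depth.
- bot.hand_in(): hands the job in, once; it reports no verdict.
The state is a dict: "time": time; "joints": joint angles; "dq": joint speeds; "tau": joint torques, N m; "eef_pos": TCP position; "eef_rot": TCP orientation; "wrist_force": force on the tool from outside, world axes, zero at the start; "moment": the same for the moment, N m; "gripper_width": finger opening in m.
Only numpy, scipy, OpenCV 4.12 (cv2) and the standard library are available. Lean on these libraries where they do the work, as an engineer would, in place of code of your own. Each camera call takes 0.05 s, during which the arm holds its last target.

## Working session

There is one attempt and no reset: what is moved stays moved. The work goes in short steps, Python scripts to look and compute and a tool call to move; the robot and the scene stay as the last step left them, time stands still between calls to the robot, and variables do not carry over. Pictures are saved under pics/ and viewed, and the job is handed in when it is done.

Besides the shell and the picture viewer there is one more tool, called in YAML: its name, and indented under it one key for each argument. arm_command: Moves the arm, as the interface text tells. Shift numbers are shares of 0.25 m and turn numbers shares of 360 degrees, none past 1 either way. Its arguments: {"type":"object","properties":{"plan":{"type":"array","items":{"type":"array","items":{"type":"number","minimum":-1,"maximum":1}}},"newtons":{"type":"number"}},"required":["plan"]}

```bash
mkdir -p pics; python3 - <<'E'
from rig import bot, optics
import cv2, numpy as np
s=bot.read_state(); print(s, bot.pinch_z)
for n in ["scene","top","wrist"]:
    f=optics.grab_frame(n); cv2.imwrite(f"pics/{n}0.png",f["frame"][:,:,::-1]); print(n,f["mtx"].round(1).tolist(),f["R"].round(3).tolist(),f["t"].round(3).tolist())
E
```

```text
{'time': 0.0, 'joints': array([ 1.19431307e+00,  9.18683245e-02,  1.23184804e+00,  4.50204479e-06,
        1.81981777e+00, -5.67181776e-02]), 'dq': array([-7.64761726e-05, -5.33039339e-04,  6.30325249e-04, -1.39722551e-03,
        7.61143139e-04,  3.99996816e-04]), 'tau': array([-1.94422806e-03, -4.46456838e+01, -4.06441891e+01,  6.94053923e-02,
        2.95739598e-02, -9.12909650e-05]), 'eef_pos': array([0.1885086 , 0.56930857, 0.2215226 ]), 'eef_rot': array([-5.00079565e-01, -3.10110750e+00,  2.97654056e-03]), 'wrist_force': array([-0.85919301,  0.29048903,  0.02848575]), 'moment': array([ 0.01537504, -0.00623532, -0.00498474]), 'gripper_width': 0.08752645720574519} 0.0187
scene [[412.0, 0.0, 324.6], [0.0, 412.0, 205.3], [0.0, 0.0, 1.0]] [[0.873, 0.488, -0.002], [0.367, -0.659, -0.657], [-0.322, 0.572, -0.754]] [-0.529, -0.113, 1.056]
top [[428.9, 0.0, 325.0], [0.0, 428.9, 194.7], [0.0, 0.0, 1.0]] [[0.103, -0.995, 0.007], [-0.972, -0.102, -0.214], [0.213, 0.016, -0.977]] [-0.014, 0.602, 0.921]
wrist [[335.0, 0.0, 312.6], [0.0, 335.0, 199.7], [0.0, 0.0, 1.0]] [[0.313, 0.95, -0.002], [0.909, -0.299, 0.29], [0.275, -0.092, -0.957]] [-0.6, -0.036, 0.392]
```

View pics/scene0.png

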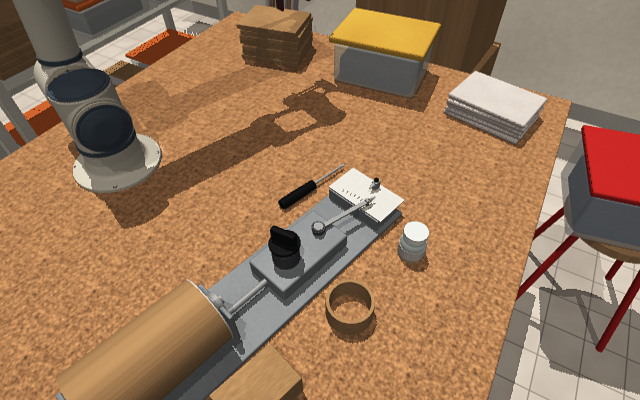

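View pics/top0.png

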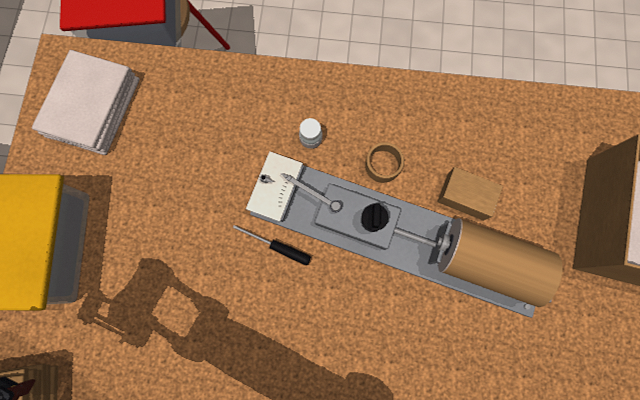

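View pics/wrist0.png

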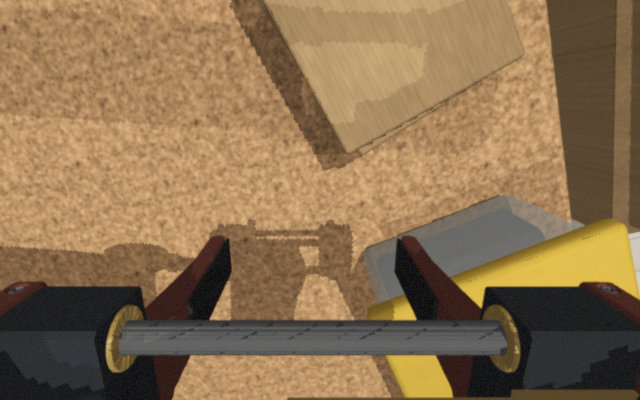

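The scene camera shows the knob at about (284,238), the pivot at about (318,228) and the arm tip and rider near (372,195). In the top view the knob is near (375,214), the pivot at (336,206), the arm tip near (285,178) and the rider near (265,179). I'll zoom in.

```bash
python3 - <<'E'
import cv2
t=cv2.imread("pics/top0.png"); s=cv2.imread("pics/scene0.png")
def z(im,x0,y0,w,h,k,n): cv2.imwrite(f"pics/{n}.png",cv2.resize(im[y0:y0+h,x0:x0+w],None,fx=k,fy=k,interpolation=cv2.INTER_CUBIC))
z(t,240,145,100,75,8,"t_scale"); z(t,310,175,100,75,8,"t_knob")
z(s,320,160,100,75,8,"s_scale"); z(s,240,205,100,75,8,"s_knob")
E
```

```text
(no output)
```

View pics/t_scale.png

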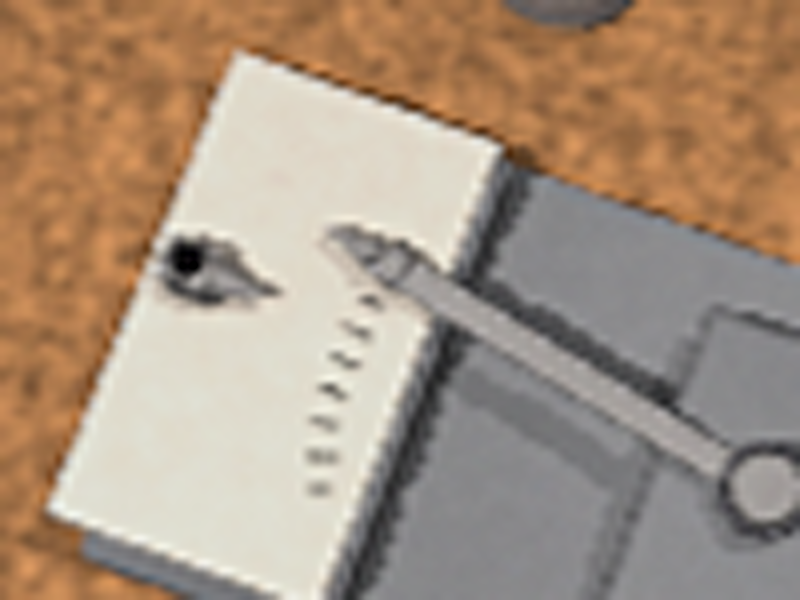

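View pics/t_knob.png

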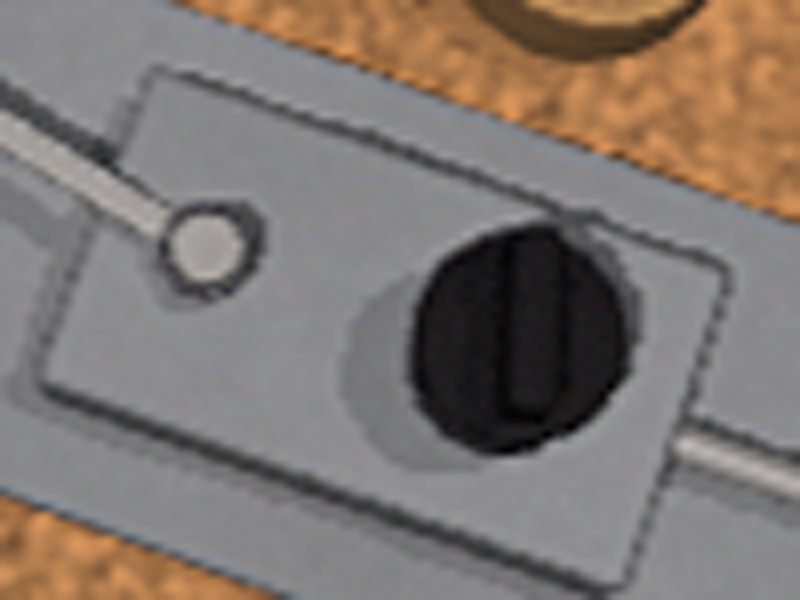

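View pics/s_scale.png

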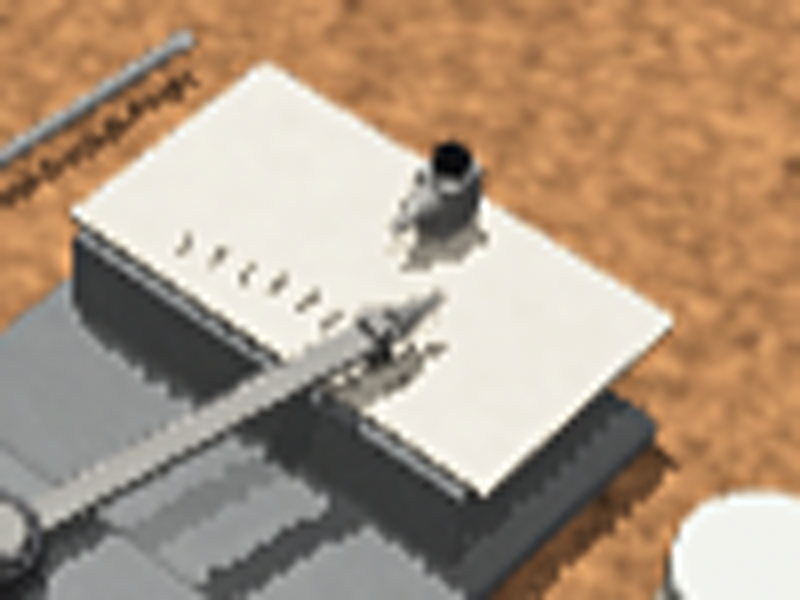

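View pics/s_knob.png

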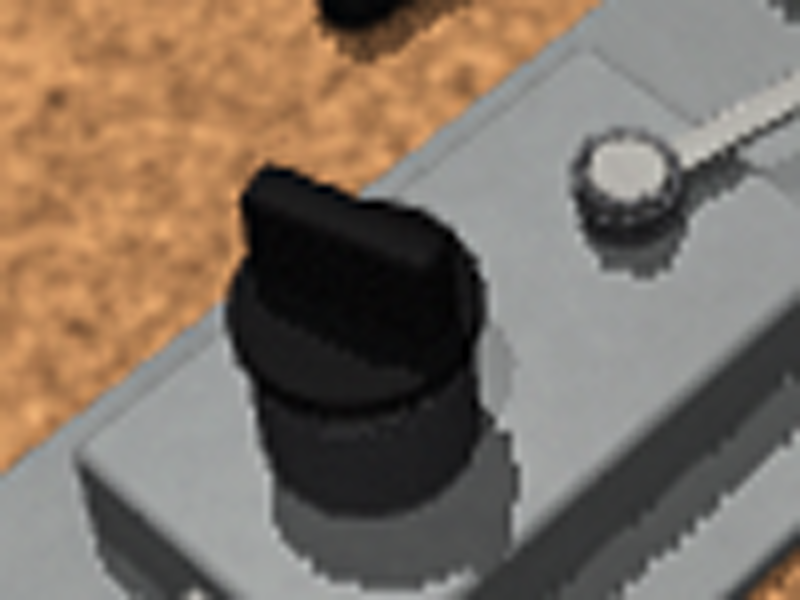

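In the top zoom the arm tip is at about (280.6,174.0) and the mark tip at about (275.0,181.5). The bar top runs from (377.5,204) to (376,227) and the pivot cap is at (336,206).

```bash
cat > h.py <<'E'
from rig import bot, optics
import cv2, numpy as np
def ray(f,uv,z):
    d=f["R"].T@np.linalg.inv(f["mtx"])@np.array([uv[0],uv[1],1.]); c=-f["R"].T@f["t"]
    return c+d*(z-c[2])/d[2]
def proj(f,X):
    p=f["mtx"]@(f["R"]@np.asarray(X,float)+f["t"]); return p[:2]/p[2]
E
python3 - <<'E'
from h import *
T=optics.grab_frame("top");S=optics.grab_frame("scene")
for n,f,uv,z in [("arm tip T",T,(280.6,174),.06),("arm tip S",S,(375.2,196.6),.06),("mark T",T,(275,181.5),.06),("mark S",S,(370,188),.06),
 ("pivot T",T,(335.6,206),.075),("pivot S",S,(318.7,226.3),.075),
 ("barA T",T,(377.5,204.2),.135),("barB T",T,(375.8,227),.135),("flange T",T,(375,217.5),.103),
 ("barA S",S,(272.5,227.5),.135),("barB S",S,(294.5,237.5),.135)]:
    print(n,ray(f,uv,z).round(4))
s=bot.read_state()
from scipy.spatial.transform import Rotation as R
print(R.from_rotvec(s["eef_rot"]).as_matrix().round(3))
E
```

```text
arm tip T [0.6396 0.1565 0.06  ]
arm tip S [0.644  0.1564 0.06  ]
mark T [0.6203 0.1671 0.06  ]
mark S [0.6233 0.1742 0.06  ]
pivot T [0.5744 0.0215 0.075 ]
pivot S [0.5836 0.0157 0.075 ]
barA T [ 0.5759 -0.0659  0.135 ]
barB T [ 0.5269 -0.0661  0.135 ]
flange T [ 0.5525 -0.0663  0.103 ]
barA S [ 0.5362 -0.0677  0.135 ]
barB S [ 0.5827 -0.0674  0.135 ]
[[-0.949  0.314 -0.   ]
 [ 0.314  0.949 -0.001]
 [ 0.    -0.001 -1.   ]]
```

arm_command:
  plan:
    - [-0.11,-0.1,0,0,0,0,1]
    - [-0.22,-0.2,0,0,0,0,1]
    - [-0.33,-0.3,0,0,0,-0.01,1]
    - [-0.44,-0.4,0,0,0,-0.02,1]
    - [-0.55,-0.5,0,0,0,-0.03,1]
    - [-0.66,-0.6,0,0,0,-0.04,1]
    - [-0.77,-0.7,0,0,0,-0.05,1]
    - [-0.88,-0.8,0,0,0,-0.05,1]

```text
time: 0.92
eef_pos: [0.335, 0.3089, 0.2227]
eef_rot: [0.003, 3.141, 0.0]
wrist_force: [2.1, -0.2, 0.9]
gripper_width: 0.0878
```

```bash
cat >> h.py <<'E'
from scipy.spatial.transform import Rotation as Ro
def st():
    s=bot.read_state(); M=Ro.from_rotvec(s["eef_rot"]).as_matrix()
    print("t",round(s["time"],2),"p",s["eef_pos"].round(4),"yaw_y",round(np.degrees(np.arctan2(M[1,1],M[0,1])),2),"tilt",M[:2,2].round(4),"j",s["joints"].round(3),"F",s["wrist_force"].round(2),"M",s["moment"].round(2),"w",round(s["gripper_width"],4)); return s,M
def go(X):
    s,M=st(); d=M.T@(np.array(X)-s["eef_pos"]); print("tool shift /0.25:",(d/0.25).round(4))
E
python3 -c "
from h import *
go([.553,-.067,.2215])"
```

```text
t 0.92 p [0.335  0.3089 0.2227] yaw_y 89.89 tilt [0.0003 0.0002] j [ 0.67  -0.298  1.594 -0.     1.846 -0.899] F [ 2.11 -0.22  0.85] M [ 0.    0.   -0.04] w 0.0878
tool shift /0.25: [-0.8749 -1.5019  0.0047]
```

arm_command:
  plan:
    - [-0.07,-0.12,0,0,0,0,1]
    - [-0.14,-0.24,0,0,0,0,1]
    - [-0.21,-0.36,0,0,0,0,1]
    - [-0.28,-0.48,0,0,0,0,1]
    - [-0.35,-0.6,0,0,0,0,1]
    - [-0.42,-0.72,0,0,0,0,1]
    - [-0.49,-0.84,0,0,0,0,1]
    - [-0.56,-0.96,0,0,0,0,1]

```text
time: 1.58
eef_pos: [0.4738, 0.0681, 0.2228]
eef_rot: [0.009, 3.141, 0.0]
wrist_force: [0.7, -0.3, -0.2]
gripper_width: 0.088
```

```bash
python3 -c "
from h import *
go([.553,-.067,.2215])"
```

```text
t 1.58 p [0.4738 0.0681 0.2228] yaw_y 89.67 tilt [0.0005 0.0001] j [ 0.072 -0.236  1.542  0.     1.835 -1.493] F [ 0.7  -0.32 -0.22] M [0.03 0.   0.01] w 0.088
tool shift /0.25: [-0.3201 -0.5384  0.0052]
```

arm_command:
  plan:
    - [-0.06,-0.1,0,0,0,0,1]
    - [-0.12,-0.2,0,0,0,0,1]
    - [-0.18,-0.3,0,0,0,0,1]
    - [-0.24,-0.4,0,0,0,0,1]
    - [-0.28,-0.47,0,0,0,0,1]
    - [-0.3,-0.51,0,0,0,0,1]
    - [-0.3,-0.51,0,0,0,0,1]
    - [-0.3,-0.51,0,0,0,0,1]

```text
time: 2.25
eef_pos: [0.5473, -0.0579, 0.2224]
eef_rot: [-0.01, -3.141, -0.001]
wrist_force: [-1.0, 0.7, 0.9]
gripper_width: 0.0879
```

```bash
python3 -c "
from h import *
go([.553,-.067,.2215])
for n in ['wrist','top','scene']:
    f=optics.grab_frame(n); cv2.imwrite(f'pics/{n}1.png',f['frame'][:,:,::-1]); np.savez(f'{n}1.npz',**f)
"
```

```text
t 2.25 p [ 0.5473 -0.0579  0.2224] yaw_y 89.64 tilt [-0.0008  0.0007] j [-1.680e-01 -4.200e-02  1.366e+00  1.000e-03  1.818e+00 -1.732e+00] F [-1.02  0.71  0.86] M [ 0.04 -0.02  0.03] w 0.0879
tool shift /0.25: [-0.023  -0.0363  0.0036]
```

View pics/wrist1.png

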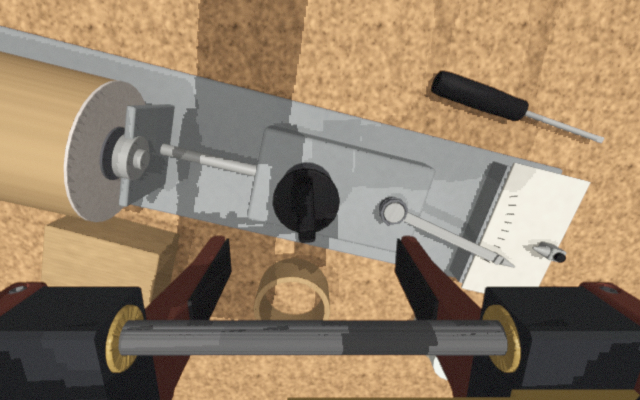

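View pics/top1.png

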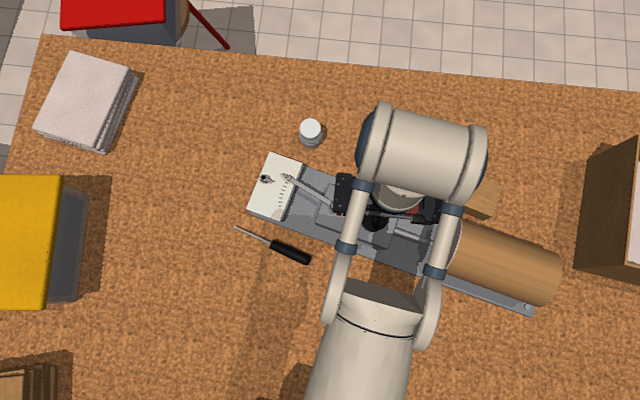

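View pics/scene1.png

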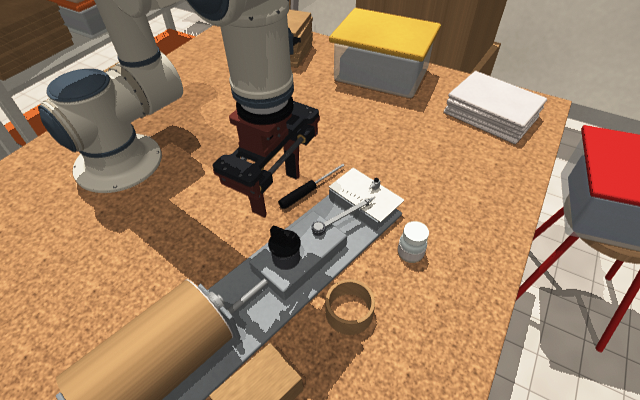

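The wrist view shows the flange centred near (306,199) with the bar pointing down the image, the arm tip near (512,265) and the rider tip near (533,245). Both tips stay visible in the top view too. I'll zoom the wrist image.

```bash
python3 - <<'E'
import cv2
s=cv2.imread("pics/wrist1.png")
def z(im,x0,y0,w,h,k,n): cv2.imwrite(f"pics/{n}.png",cv2.resize(cv2.convertScaleAbs(im[y0:y0+h,x0:x0+w],alpha=2 if 'knob' in n else 1),None,fx=k,fy=k,interpolation=cv2.INTER_CUBIC))
z(s,260,155,100,100,6,"w_knob"); z(s,370,190,220,110,3.6,"w_scale")
E
```

```text
(no output)
```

View pics/w_knob.png

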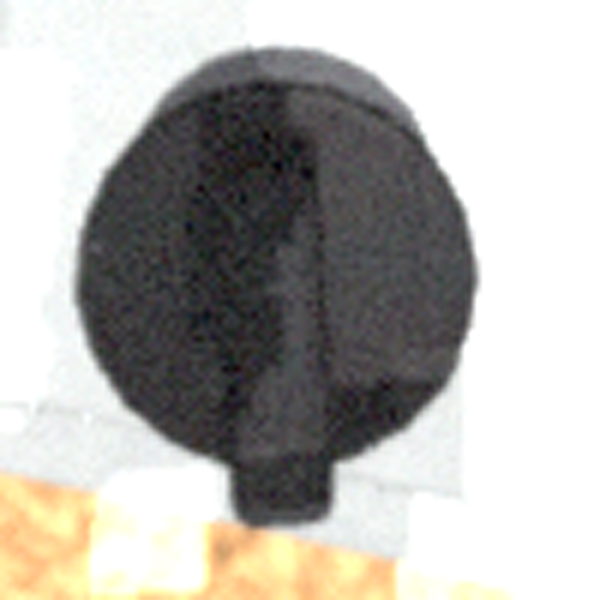

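View pics/w_scale.png

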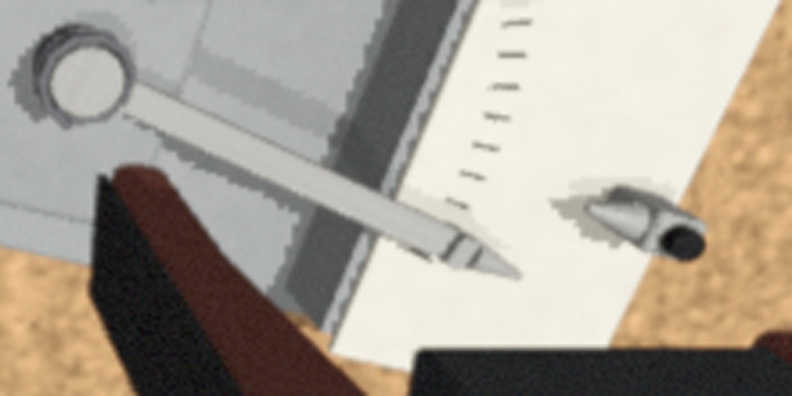

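```bash
python3 - <<'E'
from h import *
W=dict(np.load('wrist1.npz')); T=dict(np.load('top1.npz'))
print("flange",ray(W,(306.3,200.8),.103).round(4),"left/right",ray(W,(273.3,200.8),.103).round(4),ray(W,(339.2,200.8),.103).round(4))
print("barend",ray(W,(307.2,241.7),.135).round(4))
print("tip",ray(W,(515,266.4),.06).round(4),"mark",ray(W,(532.5,246.9),.06).round(4))
for z in (.065,.07,.075,.08): print(z,ray(W,(394.4,212.8),z).round(4),ray(T,(335.6,206),z).round(4))
E
```

```text
flange [ 0.5533 -0.0626  0.103 ] left/right [ 0.5532 -0.0917  0.103 ] [ 0.5535 -0.0336  0.103 ]
barend [ 0.5782 -0.0616  0.135 ]
tip [0.6416 0.1611 0.06  ] mark [0.6187 0.1758 0.06  ]
0.065 [0.578  0.0256 0.065 ] [0.5763 0.0214 0.065 ]
0.07 [0.5763 0.0243 0.07  ] [0.5754 0.0214 0.07  ]
0.075 [0.5746 0.023  0.075 ] [0.5744 0.0215 0.075 ]
0.08 [0.5729 0.0217 0.08  ] [0.5734 0.0216 0.08  ]
```

arm_command:
  plan:
    - [-0.01,-0.015,0.06,0,0,0,1]
    - [-0.02,-0.026,0.12,0,0,0,1]
    - [-0.023,-0.026,0.18,0,0,-0.001,1]
    - [-0.023,-0.026,0.22,0,0,-0.001,1]
    - [-0.023,-0.026,0.23,0,0,-0.001,1]
    - [-0.023,-0.026,0.23,0,0,-0.001,1]
    - [-0.023,-0.026,0.23,0,0,-0.001,1]
    - [-0.023,-0.026,0.23,0,0,-0.001,1]

```text
time: 3.07
eef_pos: [0.5536, -0.0645, 0.1665]
eef_rot: [-0.001, 3.14, -0.0]
wrist_force: [-0.6, 0.5, 0.0]
gripper_width: 0.0879
```

```bash
python3 -c "
from h import *
st()
f=optics.grab_frame('wrist'); cv2.imwrite('pics/wrist2.png',f['frame'][:,:,::-1]); np.savez('wrist2.npz',**f)
im=f['frame'][150:300,220:420,::-1]; cv2.imwrite('pics/wrist2z.png',cv2.resize(cv2.convertScaleAbs(im,alpha=1.7),None,fx=4,fy=4,interpolation=2))
"
```

```text
t 3.07 p [ 0.5536 -0.0645  0.1665] yaw_y 90.05 tilt [ 0.002  -0.0003] j [-0.177 -0.03   1.453  0.     1.716 -1.749] F [-0.56  0.51  0.01] M [ 0.04  0.01 -0.03] w 0.0879
```

View pics/wrist2.png

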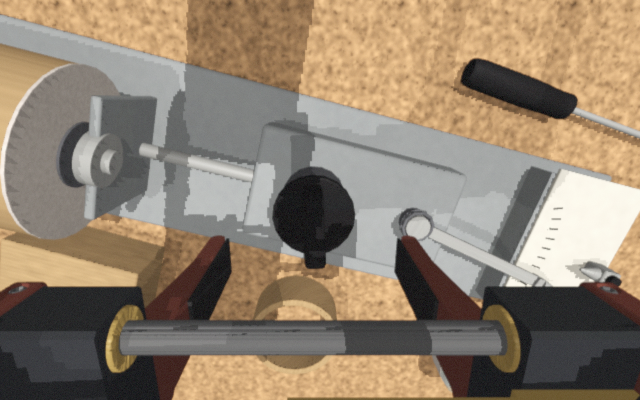

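View pics/wrist2z.png

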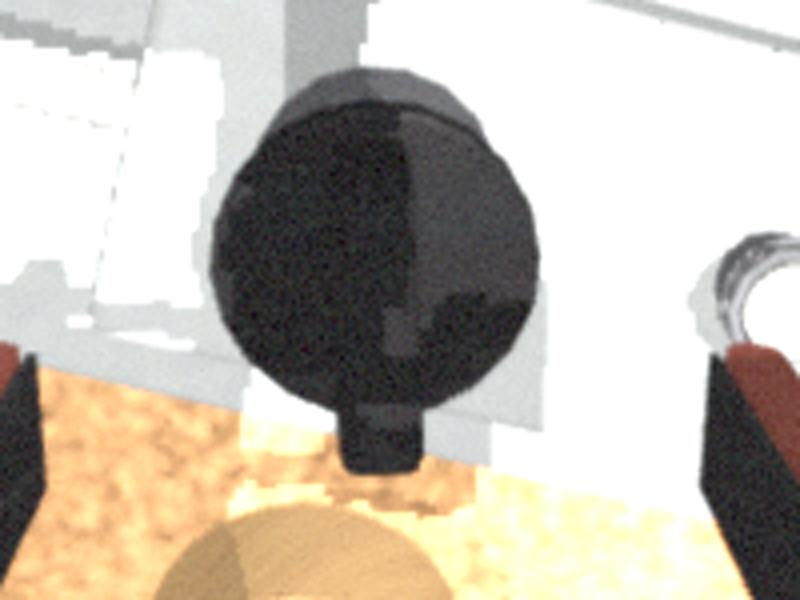

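```bash
python3 - <<'E'
from h import *
W=dict(np.load('wrist2.npz'))
print("flange",ray(W,(314,213.8),.103).round(4),ray(W,(273,213.8),.103).round(4),ray(W,(355,213.8),.103).round(4))
print("barend",ray(W,(315.3,267),.135).round(4), "tcp proj", proj(W,[.5536,-.0645,.1665]),proj(W,[.5536,-.0645,.103]))
E
```

```text
flange [ 0.5525 -0.0627  0.103 ] [ 0.5526 -0.092   0.103 ] [ 0.5524 -0.0334  0.103 ]
barend [ 0.5776 -0.0619  0.135 ] tcp proj [311.14082394 255.11241587] [311.51871982 215.22328878]
```

arm_command:
  plan:
    - [0,0,0.05,0,0,0,1]
    - [0.002,0.002,0.1,0,0,0,1]
    - [0.002,0.002,0.15,0,0,0,1]
    - [0.002,0.002,0.19,0,0,0,1]
    - [0.002,0.002,0.22,0,0,0,0.2]
    - [0.002,0.002,0.232,0,0,0,-0.2]
    - [0.002,0.002,0.232,0,0,0,-0.4]
    - [0.002,0.002,0.232,0,0,0,-0.4]
  newtons: 6

```text
time: 3.78
eef_pos: [0.5528, -0.0642, 0.1072]
eef_rot: [-0.001, 3.142, 0.0]
wrist_force: [0.2, 0.5, -0.0]
gripper_width: 0.0646
```

```bash
python3 -c "
from h import *
st()
f=optics.grab_frame('wrist'); cv2.imwrite('pics/wrist3.png',f['frame'][:,:,::-1]); np.savez('wrist3.npz',**f)
"
```

```text
t 3.78 p [ 0.5528 -0.0642  0.1072] yaw_y 90.03 tilt [0. 0.] j [-0.177 -0.018  1.546  0.     1.613 -1.748] F [ 0.21  0.53 -0.04] M [ 0.01  0.   -0.01] w 0.0646
```

View pics/wrist3.png

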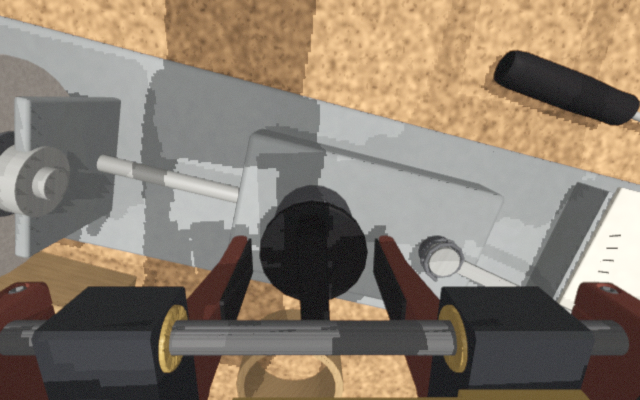

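The knob sits centred between the fingers: the flange spans columns 260–367 and the finger tips are at 250 and 376. Now closing lightly.

arm_command:
  plan:
    - [0,0,0,0,0,0,-0.7]
    - [0,0,0,0,0,0,-0.9]
    - [0,0,0,0,0,0,-1]
    - [0,0,0,0,0,0,-1]
    - [0,0,0,0,0,0,-1]
    - [0,0,0,0,0,0,-1]
    - [0,0,0,0,0,0,-1]
    - [0,0,0,0,0,0,-1]
  newtons: 6

```text
time: 4.5
eef_pos: [0.5528, -0.064, 0.1072]
eef_rot: [-0.001, 3.141, 0.0]
wrist_force: [-0.4, 0.6, 0.1]
gripper_width: 0.014
```

```bash
python3 -c "
from h import *
st()
"
```

```text
t 4.5 p [ 0.5528 -0.064   0.1072] yaw_y 90.04 tilt [0.0003 0.0002] j [-0.177 -0.018  1.546  0.     1.613 -1.748] F [-0.38  0.56  0.08] M [ 0.08 -0.1  -0.03] w 0.014
```

arm_command:
  plan:
    - [0,0,0,0,0,0,-1]
    - [0,0,0,0,0,0,-1]
    - [0,0,0,0,0,0,-1]
    - [0,0,0.003,0,0,0,-1]
    - [0,0,0.006,0,0,0,-1]
    - [0,0,0.009,0,0,0,-1]
    - [0,0,0.01,0,0,0,-1]
    - [0,0,0.01,0,0,0,-1]
  newtons: 25

```text
time: 5.17
eef_pos: [0.5528, -0.064, 0.1051]
eef_rot: [-0.001, 3.141, 0.0]
wrist_force: [-1.3, 2.1, 4.7]
gripper_width: 0.0139
```

```bash
python3 -c "
from h import *
st()
"
```

```text
t 5.17 p [ 0.5528 -0.064   0.1051] yaw_y 90.04 tilt [0.0006 0.0002] j [-0.177 -0.017  1.55   0.     1.609 -1.748] F [-1.34  2.11  4.71] M [ 0.43  0.28 -0.  ] w 0.0139
```

Down 2.1 mm at 4.7 N. I'll go another 1 mm and look for the teeth.

arm_command:
  plan:
    - [0,0,0.002,0,0,0,-1]
    - [0,0,0.004,0,0,0,-1]
    - [0,0,0.004,0,0,0,-1]
    - [0,0,0.004,0,0,0,-1]
    - [0,0,0.004,0,0,0,-1]
    - [0,0,0.004,0,0,0,-1]
    - [0,0,0.004,0,0,0,-1]
    - [0,0,0.004,0,0,0,-1]

```text
time: 5.83
eef_pos: [0.5529, -0.064, 0.1051]
eef_rot: [-0.001, 3.14, 0.0]
wrist_force: [-3.0, 2.5, 8.7]
gripper_width: 0.0139
```

```bash
python3 -c "
from h import *
st()
"
```

```text
t 5.83 p [ 0.5529 -0.064   0.1051] yaw_y 90.04 tilt [0.0012 0.0001] j [-0.177 -0.018  1.55   0.     1.608 -1.748] F [-3.01  2.53  8.72] M [0.42 0.61 0.03] w 0.0139
```

Resting on the teeth at 8.7 N. I'll turn clockwise 20° under this pressure.

arm_command:
  plan:
    - [0,0,0,0,0,0.008,-1]
    - [0,0,0,0,0,0.016,-1]
    - [0,0,0,0,0,0.024,-1]
    - [0,0,0,0,0,0.032,-1]
    - [0,0,0,0,0,0.04,-1]
    - [0,0,0,0,0,0.048,-1]
    - [0,0,0,0,0,0.056,-1]
    - [0,0,0,0,0,0.056,-1]

```text
time: 6.5
eef_pos: [0.553, -0.0633, 0.1051]
eef_rot: [0.552, 3.092, 0.003]
wrist_force: [-2.2, 4.2, 8.6]
gripper_width: 0.0137
```

```bash
python3 -c "
from h import *
st()
"
```

```text
t 6.5 p [ 0.553  -0.0633  0.1051] yaw_y 69.77 tilt [0.0015 0.0014] j [-0.176 -0.018  1.55   0.002  1.608 -1.394] F [-2.25  4.24  8.65] M [0.79 0.51 0.02] w 0.0137
```

arm_command:
  plan:
    - [0,0,0,0,0,0.008,-1]
    - [0,0,0,0,0,0.016,-1]
    - [0,0,0,0,0,0.024,-1]
    - [0,0,0,0,0,0.032,-1]
    - [0,0,0,0,0,0.04,-1]
    - [0,0,0,0,0,0.048,-1]
    - [0,0,0,0,0,0.056,-1]
    - [0,0,0,0,0,0.056,-1]

```text
time: 7.17
eef_pos: [0.5534, -0.0626, 0.105]
eef_rot: [1.083, 2.947, 0.005]
wrist_force: [-0.7, 7.1, 7.5]
gripper_width: 0.0138
```

```bash
python3 -c "
from h import *
st()
"
```

```text
t 7.17 p [ 0.5534 -0.0626  0.105 ] yaw_y 49.64 tilt [0.0024 0.0026] j [-0.176 -0.018  1.55   0.003  1.607 -1.042] F [-0.69  7.12  7.55] M [1.16 0.22 0.03] w 0.0138
```

Side force is building to 7 N in y, which puts the axis about 1.5 mm further in +y. I'll correct that while turning on.

arm_command:
  plan:
    - [0.0045,0.0055,0,0,0,0,-1]
    - [0.0045,0.0055,0,0,0,0.008,-1]
    - [0.0045,0.0055,0,0,0,0.016,-1]
    - [0.0045,0.0055,0,0,0,0.024,-1]
    - [0.0045,0.0055,0,0,0,0.032,-1]
    - [0.0045,0.0055,0,0,0,0.04,-1]
    - [0.0045,0.0055,0,0,0,0.048,-1]
    - [0.0045,0.0055,0,0,0,0.048,-1]

```text
time: 7.83
eef_pos: [0.5539, -0.062, 0.1046]
eef_rot: [1.515, 2.749, 0.003]
wrist_force: [1.0, 2.8, 5.5]
gripper_width: 0.0139
```

```bash
python3 -c "
from h import *
st()
"
```

```text
t 7.83 p [ 0.5539 -0.062   0.1046] yaw_y 32.3 tilt [0.0033 0.0005] j [-1.730e-01 -1.800e-02  1.551e+00  1.000e-03  1.605e+00 -7.370e-01] F [1.02 2.79 5.53] M [ 0.49 -0.36 -0.02] w 0.0139
```

arm_command:
  plan:
    - [0,0,0.002,0,0,0,-1]
    - [0,0,0.004,0,0,0,-1]
    - [0,0,0.006,0,0,0,-1]
    - [0,0,0.006,0,0,0,-1]
    - [0,0,0.006,0,0,0,-1]
    - [0,0,0.006,0,0,0,-1]
    - [0,0,0.006,0,0,0,-1]
    - [0,0,0.006,0,0,0,-1]

```text
time: 8.5
eef_pos: [0.5539, -0.062, 0.1033]
eef_rot: [1.511, 2.751, 0.003]
wrist_force: [1.1, 2.3, 5.5]
gripper_width: 0.0138
```

```bash
python3 -c "
from h import *
st()
"
```

```text
t 8.5 p [ 0.5539 -0.062   0.1033] yaw_y 32.46 tilt [0.0034 0.0004] j [-1.730e-01 -1.700e-02  1.553e+00  1.000e-03  1.603e+00 -7.400e-01] F [1.05 2.33 5.48] M [ 0.5  -0.3  -0.02] w 0.0138
```

It has dropped into the clutch and z now follows at 5.5 N. Continuing down about 4.5 mm.

arm_command:
  plan:
    - [0,0,0.003,0,0,0,-1]
    - [0,0,0.006,0,0,0,-1]
    - [0,0,0.009,0,0,0,-1]
    - [0,0,0.012,0,0,0,-1]
    - [0,0,0.015,0,0,0,-1]
    - [0,0,0.018,0,0,0,-1]
    - [0,0,0.018,0,0,0,-1]
    - [0,0,0.018,0,0,0,-1]

```text
time: 9.17
eef_pos: [0.5539, -0.062, 0.0992]
eef_rot: [1.511, 2.751, 0.003]
wrist_force: [0.1, 3.2, 7.0]
gripper_width: 0.0139
```

```bash
python3 -c "
from h import *
st()
"
```

```text
t 9.17 p [ 0.5539 -0.062   0.0992] yaw_y 32.46 tilt [0.0036 0.0004] j [-1.730e-01 -1.600e-02  1.559e+00  1.000e-03  1.595e+00 -7.400e-01] F [0.1  3.16 6.96] M [ 0.48 -0.11 -0.  ] w 0.0139
```

arm_command:
  plan:
    - [0.0024,0.0015,0.002,0,0,0,-1]
    - [0.0024,0.0015,0.002,0,0,0.012,-1]
    - [0.0024,0.0015,0.002,0,0,0.024,-1]
    - [0.0024,0.0015,0.002,0,0,0.036,-1]
    - [0.0024,0.0015,0.002,0,0,0.048,-1]
    - [0.0024,0.0015,0.002,0,0,0.06,-1]
    - [0.0024,0.0015,0.002,0,0,0.072,-1]
    - [0.0024,0.0015,0.002,0,0,0.084,-1]

```text
time: 9.83
eef_pos: [0.555, -0.0617, 0.0992]
eef_rot: [2.179, 2.256, 0.007]
wrist_force: [4.6, 1.8, 6.6]
gripper_width: 0.0138
```

```bash
cat >> h.py <<'E'
def look(k):
    f=optics.grab_frame("top"); np.savez(f"top{k}.npz",**f); im=f["frame"][:,:,::-1]
    cv2.imwrite(f"pics/topz{k}.png",cv2.resize(im[150:210,255:345],None,fx=8,fy=8,interpolation=2))
    f=optics.grab_frame("scene"); np.savez(f"scene{k}.npz",**f); im=f["frame"][:,:,::-1]
    cv2.imwrite(f"pics/scenez{k}.png",cv2.resize(im[170:230,325:415],None,fx=8,fy=8,interpolation=2))
E
python3 -c "
from h import *
st();look(4)
"
```

```text
t 9.83 p [ 0.555  -0.0617  0.0992] yaw_y 2.01 tilt [ 0.0066 -0.0004] j [-1.720e-01 -1.600e-02  1.559e+00  1.000e-03  1.592e+00 -2.070e-01] F [4.56 1.81 6.57] M [ 0.29 -0.76  0.16] w 0.0138
```

View pics/topz4.png

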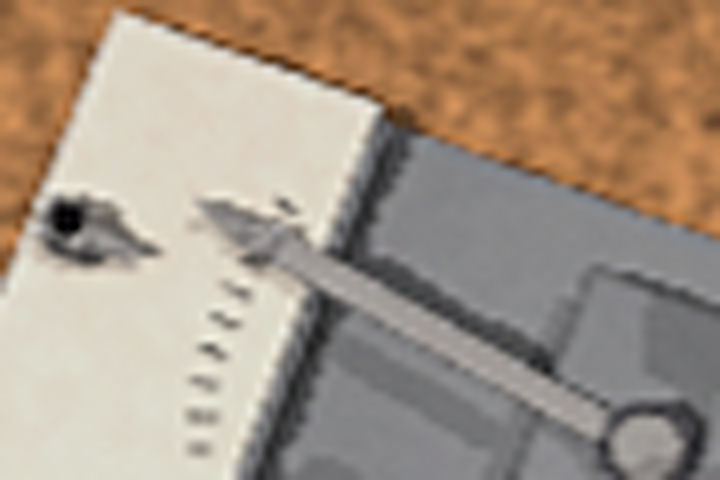

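View pics/scenez4.png

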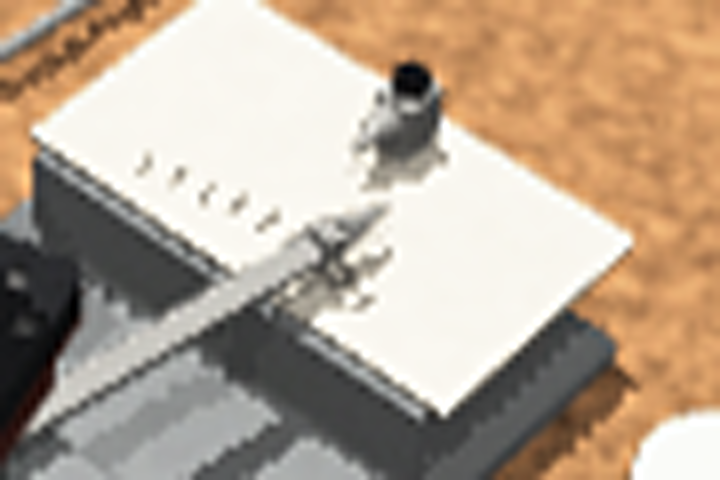

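```bash
python3 - <<'E'
from h import *
T=dict(np.load('top4.npz'));S=dict(np.load('scene4.npz'))
for n,a in [("arm0",(280.6,174)),("arm now",(280,175.4)),("mark",(275,181.3))]:
    p=ray(T,a,.06)[:2]; d=p-np.array([.576,.0215]); print(n,p.round(4),np.hypot(*d).round(4),np.degrees(np.arctan2(d[1],d[0])).round(2))
for n,a in [("arm0",(375.2,196.6)),("arm now",(373.2,195.6)),("mark",(370,188))]:
    p=ray(S,a,.06)[:2]; d=p-np.array([.5805,.0195]); print(n,p.round(4),np.hypot(*d).round(4),np.degrees(np.arctan2(d[1],d[0])).round(2))
E
```

```text
arm0 [0.6396 0.1565] 0.1492 64.76
arm now [0.6361 0.1574] 0.1486 66.14
mark [0.6208 0.1672] 0.1524 72.9
arm0 [0.644  0.1564] 0.1509 65.1
arm now [0.639 0.157] 0.1494 66.94
mark [0.6233 0.1742] 0.1605 74.54
```

The arm is moving, with about 18–20 mm left (roughly 1.1 rad). I'll turn another 0.75 rad and recentre a little.

arm_command:
  plan:
    - [0.0015,0.005,0,0,0,0.008,-1]
    - [0.0015,0.005,0,0,0,0.024,-1]
    - [0.0015,0.005,0,0,0,0.04,-1]
    - [0.0015,0.005,0,0,0,0.056,-1]
    - [0.0015,0.005,0,0,0,0.072,-1]
    - [0.0015,0.005,0,0,0,0.088,-1]
    - [0.0015,0.005,0,0,0,0.104,-1]
    - [0.0015,0.005,0,0,0,0.12,-1]

```text
time: 10.6
eef_pos: [0.5567, -0.0622, 0.0993]
eef_rot: [2.857, 1.293, 0.01]
wrist_force: [6.6, -2.3, 5.5]
gripper_width: 0.0138
```

```bash

python3 -c "
from h import *
st();look(5);st()
"
```

```text
t 10.6 p [ 0.5567 -0.0622  0.0993] yaw_y -41.29 tilt [ 0.0077 -0.0021] j [-1.710e-01 -1.300e-02  1.555e+00 -1.000e-03  1.591e+00  5.490e-01] F [ 6.59 -2.25  5.49] M [-0.33 -1.01  0.2 ] w 0.0138
t 10.7 p [ 0.5567 -0.0621  0.0993] yaw_y -41.21 tilt [ 0.0077 -0.0021] j [-1.710e-01 -1.300e-02  1.555e+00 -1.000e-03  1.591e+00  5.480e-01] F [ 6.18 -0.68  6.06] M [-0.18 -0.92  0.1 ] w 0.0137
```

View pics/topz5.png

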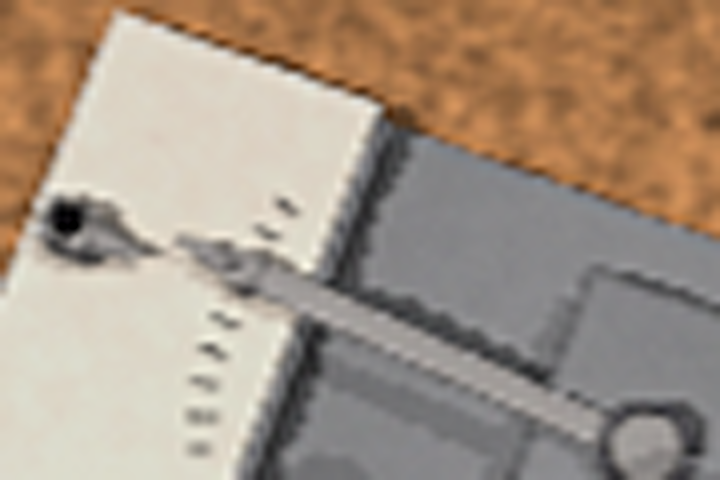

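View pics/scenez5.png

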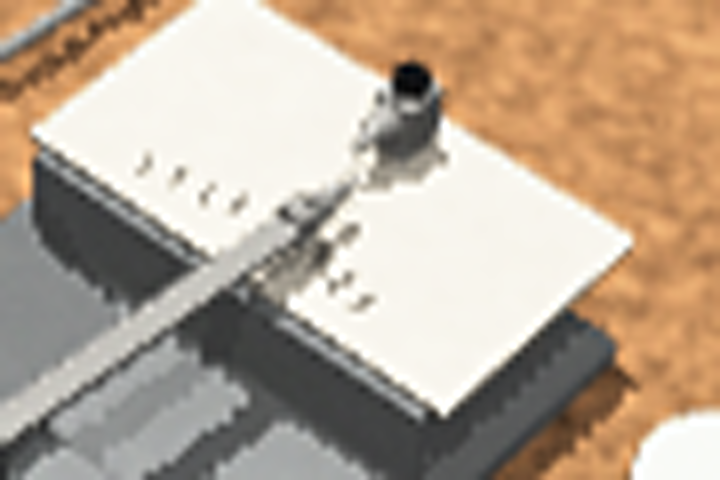

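```bash
python3 - <<'E'
from h import *
T=dict(np.load('top5.npz'));S=dict(np.load('scene5.npz'))
for n,a in [("arm now",(277.2,180)),("mark",(275,181.4))]:
    p=ray(T,a,.06)[:2]; d=p-np.array([.576,.0215]); print(n,p.round(4),np.hypot(*d).round(4),np.degrees(np.arctan2(d[1],d[0])).round(2))
for n,a in [("arm now",(369.2,192)),("mark",(370,188))]:
    p=ray(S,a,.06)[:2]; d=p-np.array([.5805,.0195]); print(n,p.round(4),np.hypot(*d).round(4),np.degrees(np.arctan2(d[1],d[0])).round(2))
E
python3 -c "
import cv2
for n,c in (('top',(165,195,262,297)),('scene',(175,205,345,390))):
    im=__import__('numpy').load(n+'5.npz')['frame'][:,:,::-1][c[0]:c[1],c[2]:c[3]]
    cv2.imwrite(f'pics/{n}zz5.png',cv2.resize(im,None,fx=16,fy=16,interpolation=2))"
```

```text
arm now [0.6245 0.1625] 0.1491 71.04
mark [0.6206 0.1672] 0.1523 72.98
arm now [0.6269 0.1624] 0.1503 72.02
mark [0.6233 0.1742] 0.1605 74.54
```

View pics/topzz5.png

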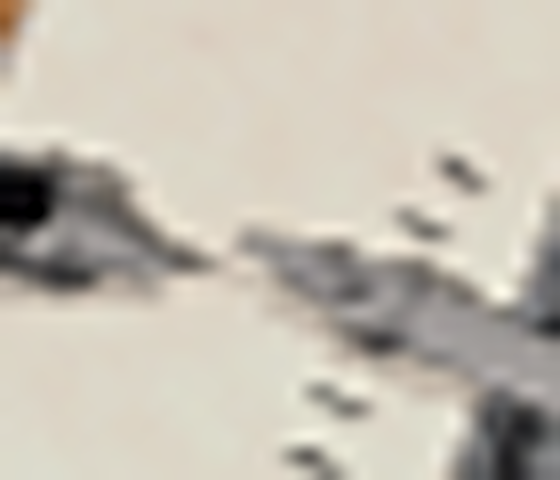

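View pics/scenezz5.png

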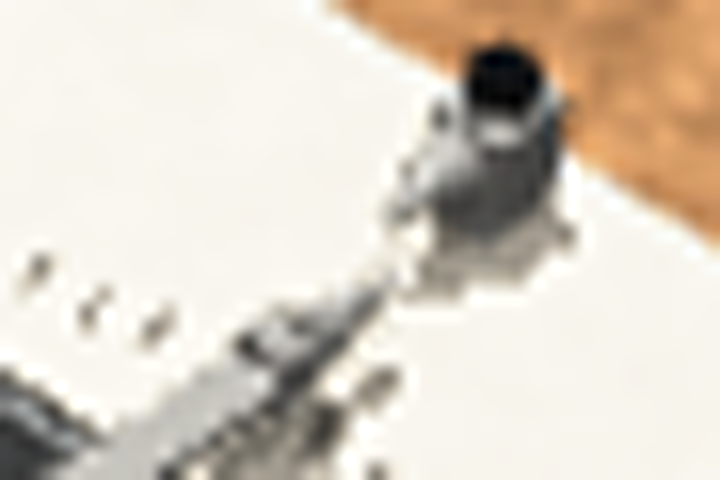

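arm_command:
  plan:
    - [0.0026,0.003,0,0,0,0.004,-1]
    - [0.0026,0.003,0,0,0,0.008,-1]
    - [0.0026,0.003,0,0,0,0.014,-1]
    - [0.0026,0.003,0,0,0,0.02,-1]
    - [0.0026,0.003,0,0,0,0.026,-1]
    - [0.0026,0.003,0,0,0,0.032,-1]
    - [0.0026,0.003,0,0,0,0.032,-1]
    - [0.0026,0.003,0,0,0,0.032,-1]

```text
time: 11.37
eef_pos: [0.5571, -0.0625, 0.0992]
eef_rot: [2.971, 1.007, 0.008]
wrist_force: [4.0, -2.3, 7.3]
gripper_width: 0.0139
```

```bash

python3 -c "
from h import *
st();look(6);st()
f=optics.grab_frame('wrist'); cv2.imwrite('pics/wrist6.png',f['frame'][:,:,::-1]); np.savez('wrist6.npz',**f)
for n,c in (('top',(165,195,262,297)),('scene',(175,205,345,390))):
    im=np.load(n+'6.npz')['frame'][:,:,::-1][c[0]:c[1],c[2]:c[3]]
    cv2.imwrite(f'pics/{n}zz6.png',cv2.resize(im,None,fx=16,fy=16,interpolation=2))
"
```

```text
t 11.37 p [ 0.5571 -0.0625  0.0992] yaw_y -52.56 tilt [ 0.0062 -0.0026] j [-1.710e-01 -1.000e-02  1.553e+00 -1.000e-03  1.592e+00  7.460e-01] F [ 3.98 -2.31  7.26] M [-0.35 -0.54  0.1 ] w 0.0139
t 11.47 p [ 0.557  -0.0625  0.0992] yaw_y -52.56 tilt [ 0.0062 -0.0026] j [-1.720e-01 -1.000e-02  1.553e+00 -1.000e-03  1.592e+00  7.460e-01] F [ 4.2  -1.6   6.58] M [-0.35 -0.46  0.02] w 0.0142
```

View pics/topzz6.png

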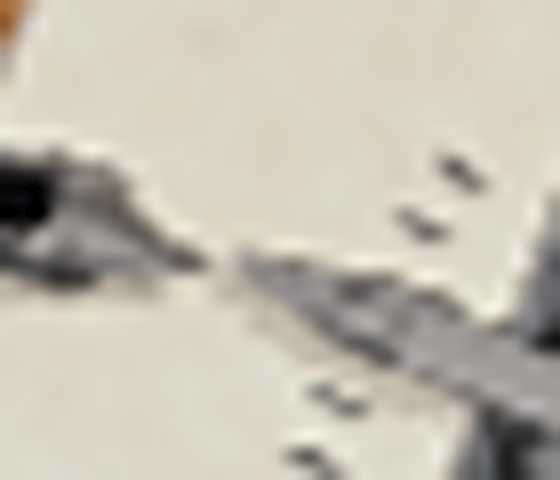

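View pics/scenezz6.png

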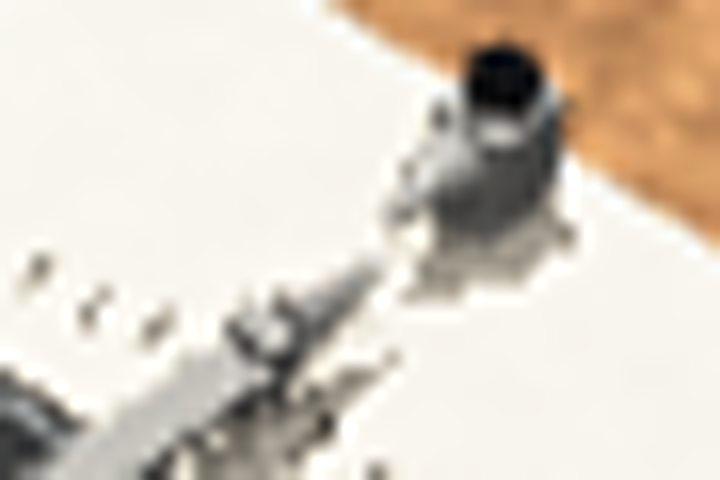

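View pics/wrist6.png

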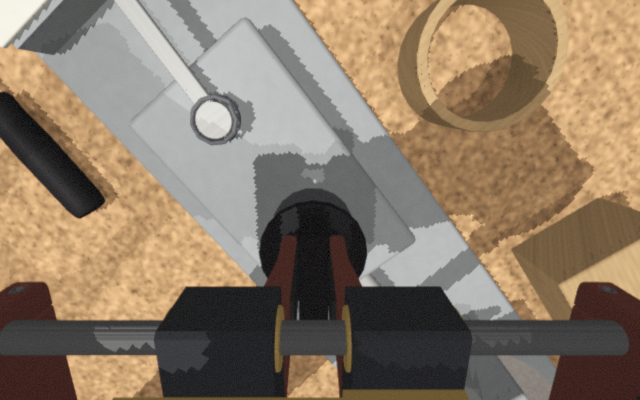

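```bash
python3 - <<'E'
from h import *
T=dict(np.load('top6.npz'));S=dict(np.load('scene6.npz'))
P=np.array([.5744,.0215])
def ang(f,a,P):
    p=ray(f,a,.06)[:2]; d=p-P; return p.round(4),np.hypot(*d).round(4),np.degrees(np.arctan2(d[1],d[0])).round(2)
print("T tip",ang(T,(276.7,180.9),P),"mark",ang(T,(275.3,181.5),P))
# angle from arm bar midline fit: overlay candidate tips
im=cv2.resize(T['frame'][150:225,255:355,::-1],None,fx=8,fy=8,interpolation=2)
def pt(f,X,o,k): 
    u=(proj(f,X)-o+0.5)*k-0.5; return tuple(int(round(v)) for v in u)
for a,c in ((70,(255,0,0)),(72,(0,160,0)),(74,(0,0,255))):
    for r in (.04,.153): pass
    d=np.array([np.cos(np.radians(a)),np.sin(np.radians(a))])
    cv2.line(im,pt(T,[*(P+.03*d),.06],(255,150),8),pt(T,[*(P+.153*d),.06],(255,150),8),c,1)
cv2.imwrite('pics/ov6.png',im)
im=cv2.resize(S['frame'][165:240,310:410,::-1],None,fx=8,fy=8,interpolation=2)
PS=ray(S,(318.7,226.3),.075)[:2]; print(PS)
for a,c in ((70,(255,0,0)),(72,(0,160,0)),(74,(0,0,255))):
    d=np.array([np.cos(np.radians(a)),np.sin(np.radians(a))])
    cv2.line(im,pt(S,[*(PS+.03*d),.06],(310,165),8),pt(S,[*(PS+.153*d),.06],(310,165),8),c,1)
cv2.imwrite('pics/ovs6.png',im)
E
```

```text
T tip (array([0.6222, 0.1634]), np.float64(0.1497), np.float64(71.39)) mark (array([0.6204, 0.1664]), np.float64(0.1521), np.float64(72.38))
[0.58359716 0.01571402]
```

View pics/ov6.png

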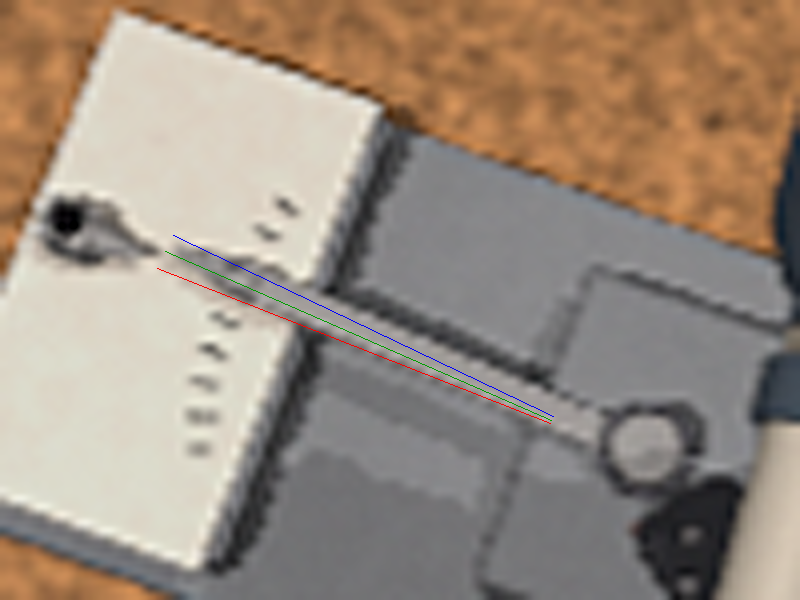

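View pics/ovs6.png

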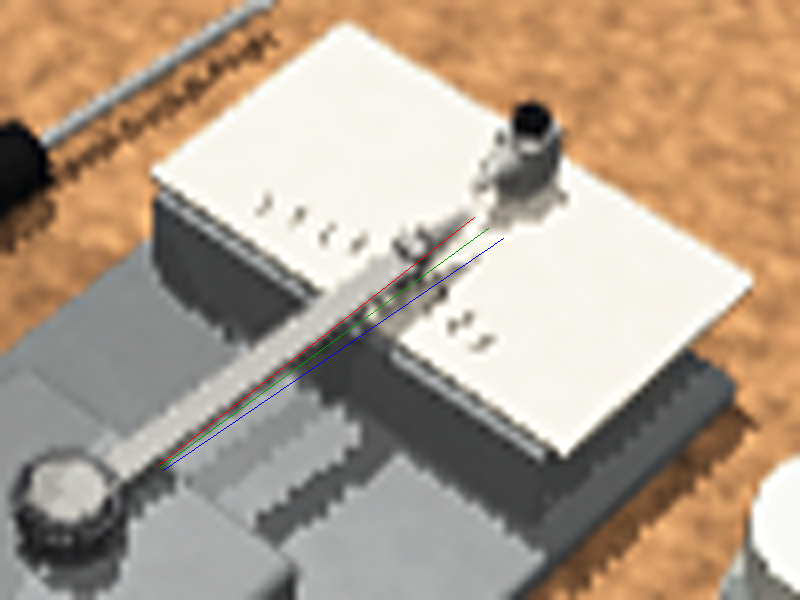

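```bash
cat > fit.py <<'E'
from h import *
def midline(f,p0,p1,half=5,n=40):
    # sample perpendicular profiles along p0->p1 on gray image; bar brighter than surroundings
    g=cv2.cvtColor(f['frame'],cv2.COLOR_RGB2GRAY).astype(np.float32)
    p0=np.array(p0,float);p1=np.array(p1,float);d=(p1-p0)/np.linalg.norm(p1-p0);nrm=np.array([-d[1],d[0]])
    ts=np.linspace(0,np.linalg.norm(p1-p0),n);o=np.arange(-half,half+.01,.1);out=[]
    for t in ts:
        q=p0+t*d+o[:,None]*nrm
        v=cv2.remap(g,q[:,0].astype(np.float32)[None],q[:,1].astype(np.float32)[None],cv2.INTER_LINEAR)[0]
        k=len(o)//2; c=v[k-5:k+6].max(); th=(c+min(v.min(),c))/2
        th1=(c+v[:k].min())/2; th2=(c+v[k:].min())/2
        i=k
        while i>0 and v[i]>th1:i-=1
        j=k
        while j<len(v)-1 and v[j]>th2:j+=1
        out.append((t,(o[i]+o[j])/2,o[j]-o[i]))
    a=np.array(out); w=np.median(a[:,2]); m=abs(a[:,2]-w)<1
    c=np.polyfit(a[m,0],a[m,1],1); r=a[m,1]-np.polyval(c,a[m,0])
    print("width",w.round(2),"n",m.sum(),"rms",r.std().round(3))
    A=p0+np.polyval(c,0)*nrm; B=p0+ts[-1]*d+np.polyval(c,ts[-1])*nrm
    return A,B
E
python3 - <<'E'
from fit import *
for k in (5,6):
    T=dict(np.load(f'top{k}.npz'))
    A,B=midline(T,(324,201.5),(298,189.5)); print(k,A,B)
    a=ray(T,A,.062)[:2]; b=ray(T,B,.062)[:2]; d=(b-a)/np.linalg.norm(b-a)
    mk=ray(T,(275.2,181.5),.06)[:2]; n=np.array([-d[1],d[0]]) # +n = ccw = winding direction
    print("angle",np.degrees(np.arctan2(d[1],d[0])).round(2),"mark offset ccw mm",((mk-a)@n*1000).round(2))
    tp=ray(T,{5:(277.2,180),6:(276.7,180.9)}[k],.06)[:2]; print("tip offset", ((tp-a)@n*1000).round(2))
E
```

```text
width 3.8 n 40 rms 0.082
5 [324.28641604 200.87943191] [298.2677884  188.91979181]
angle 70.84 mark offset ccw mm 6.47
tip offset 1.27
width 3.95 n 40 rms 0.105
6 [324.16736775 201.13736988] [297.89339569 189.73097601]
angle 72.08 mark offset ccw mm 3.14
tip offset 0.43
```

Both methods agree on about 3 mm left. I'll turn 9° more.

arm_command:
  plan:
    - [0.0025,0.002,0,0,0,0.005,-1]
    - [0.0025,0.002,0,0,0,0.01,-1]
    - [0.0025,0.002,0,0,0,0.015,-1]
    - [0.0025,0.002,0,0,0,0.02,-1]
    - [0.0025,0.002,0,0,0,0.025,-1]
    - [0.0025,0.002,0,0,0,0.025,-1]
    - [0.0025,0.002,0,0,0,0.025,-1]
    - [0.0025,0.002,0,0,0,0.025,-1]

```text
time: 12.18
eef_pos: [0.5573, -0.0628, 0.0992]
eef_rot: [3.041, 0.771, 0.006]
wrist_force: [1.9, -2.9, 8.7]
gripper_width: 0.0136
```

```bash

cat > chk.py <<'E'
import sys; from fit import *
k=int(sys.argv[1]); st();look(k)
T=dict(np.load(f'top{k}.npz'))
A,B=midline(T,(324,201.5),(298,189.9))
a=ray(T,A,.062)[:2]; b=ray(T,B,.062)[:2]; d=(b-a)/np.linalg.norm(b-a)
mk=ray(T,(275.2,181.5),.06)[:2]; n=np.array([-d[1],d[0]])
print("angle",np.degrees(np.arctan2(d[1],d[0])).round(2),"mark offset ccw mm",((mk-a)@n*1000).round(2))
for n,c in (('top',(165,195,262,297)),('scene',(175,205,345,390))):
    im=np.load(f'{n}{k}.npz')['frame'][:,:,::-1][c[0]:c[1],c[2]:c[3]]
    cv2.imwrite(f'pics/{n}zz{k}.png',cv2.resize(im,None,fx=16,fy=16,interpolation=2))
E
python3 chk.py 7
```

```text
t 12.18 p [ 0.5573 -0.0628  0.0992] yaw_y -61.57 tilt [ 0.0049 -0.003 ] j [-0.172 -0.008  1.551 -0.002  1.593  0.903] F [ 1.93 -2.91  8.65] M [-0.58 -0.12  0.07] w 0.0136
width 3.95 n 40 rms 0.093
angle 72.98 mark offset ccw mm 0.7
```

View pics/topzz7.png

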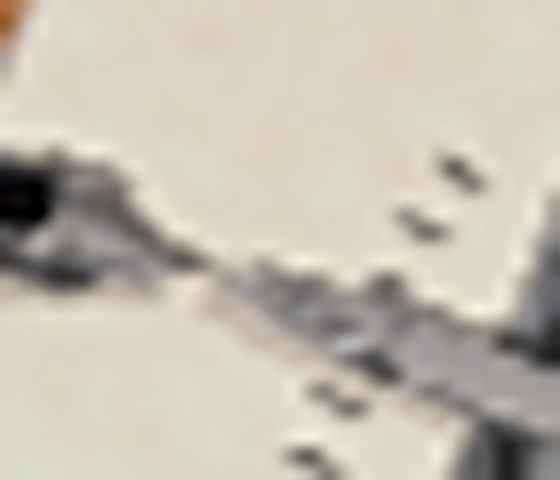

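View pics/scenezz7.png

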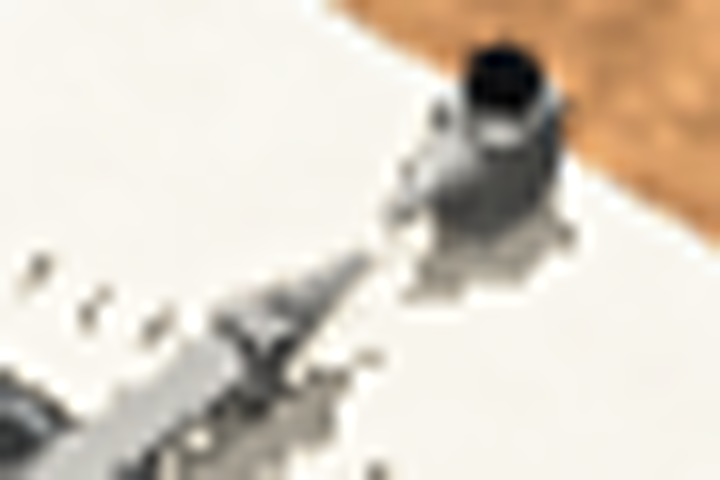

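arm_command:
  plan:
    - [0,0.001,0,0,0,0.002,-1]
    - [0,0.002,0,0,0,0.004,-1]
    - [0,0.002,0,0,0,0.006,-1]
    - [0,0.002,0,0,0,0.008,-1]
    - [0,0.002,0,0,0,0.008,-1]
    - [0,0.002,0,0,0,0.008,-1]
    - [0,0.002,0,0,0,0.008,-1]
    - [0,0.002,0,0,0,0.008,-1]

```text
time: 12.95
eef_pos: [0.5574, -0.0629, 0.0992]
eef_rot: [3.06, 0.694, 0.006]
wrist_force: [0.9, -2.9, 7.2]
gripper_width: 0.0142
```

```bash
python3 chk.py 8; python3 - <<'E'
from fit import *
for k in (6,7,8):
    S=dict(np.load(f'scene{k}.npz'))
    A,B=midline(S,(332,219.5),(357,202)); print(A,B)
    a=ray(S,A,.062)[:2]; b=ray(S,B,.062)[:2]; d=(b-a)/np.linalg.norm(b-a); n=np.array([-d[1],d[0]])
    for m in ((370,188),(369.4,189.2)):
        mk=ray(S,m,.06)[:2]; print(k,np.degrees(np.arctan2(d[1],d[0])).round(2),"mark off",((mk-a)@n*1000).round(2))
E
```

```text
t 12.95 p [ 0.5574 -0.0629  0.0992] yaw_y -64.44 tilt [ 0.0044 -0.0025] j [-0.172 -0.007  1.55  -0.002  1.594  0.953] F [ 0.95 -2.88  7.23] M [-0.33  0.01  0.13] w 0.0142
width 3.9 n 40 rms 0.096
angle 73.28 mark offset ccw mm -0.07
width 0.0 n 38 rms 0.013
[332.00357694 219.50510991] [357.00088127 202.00125896]
6 70.88 mark off 11.48
6 70.88 mark off 9.82
width 0.0 n 37 rms 0.1
[332.00674445 219.50963492] [356.99069343 201.9867049 ]
7 70.93 mark off 11.39
7 70.93 mark off 9.74
width 0.0 n 36 rms 0.079
[332.00615233 219.50878905] [356.98926665 201.98466664]
8 70.93 mark off 11.39
8 70.93 mark off 9.73
```

View pics/scenez8.png

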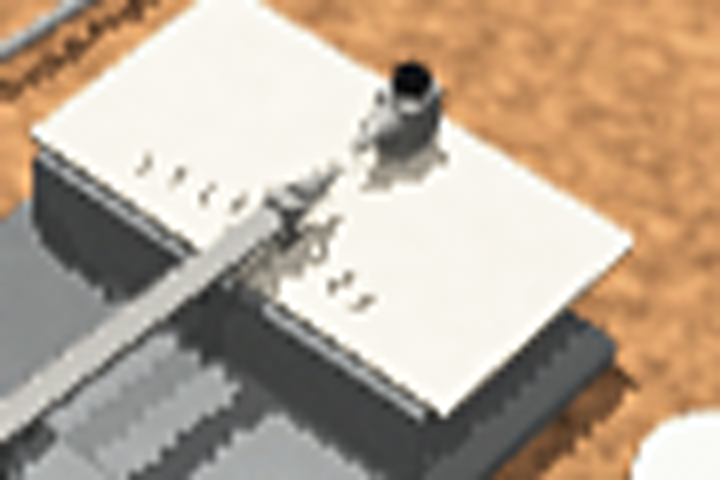

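View pics/topz8.png

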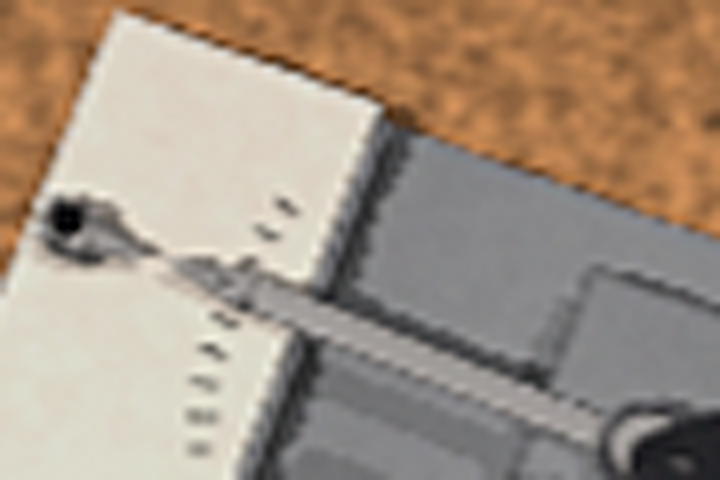

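```bash
python3 - <<'E'
from fit import *
for k,q0,q1 in ((6,(332,219.5),(356,202)),(7,(330,220),(354,201.5)),(8,(329,220.5),(353,201.2))):
    S=dict(np.load(f'scene{k}.npz'))
    q0=np.array(q0)-(1,1.5)
    g=cv2.cvtColor(S['frame'],cv2.COLOR_RGB2GRAY)
    A,B=midline(S,q0,q1,half=4); print(A,B)
    a=ray(S,A,.062)[:2]; b=ray(S,B,.062)[:2]; d=(b-a)/np.linalg.norm(b-a); n=np.array([-d[1],d[0]])
    for m in ((370,188),(369.4,189.2)):
        mk=ray(S,m,.06)[:2]; print(k,np.degrees(np.arctan2(d[1],d[0])).round(2),"mark off",((mk-a)@n*1000).round(2))
S=dict(np.load('scene8.npz')); im=cv2.resize(S['frame'][170:230,325:415,::-1],None,fx=8,fy=8,interpolation=2)
u=lambda p:tuple(int(v) for v in ((np.array(p)-(325,170)+.5)*8)); 
cv2.line(im,u(A),u(A+(B-A)*1.75),(0,0,255),1); cv2.imwrite('pics/ovs8.png',im)
E
```

```text
width 3.8 n 31 rms 0.13
[330.85040173 217.76625271] [354.94632391 200.35363111]
6 71.92 mark off 4.24
6 71.92 mark off 2.65
width 4.0 n 35 rms 0.123
[329.17364669 218.75536278] [353.31825029 200.4974269 ]
7 73.22 mark off 0.92
7 73.22 mark off -0.6
width 3.9 n 36 rms 0.147
[328.2532948  219.35575112] [352.66726622 200.73267727]
8 73.48 mark off 0.16
8 73.48 mark off -1.34
```

View pics/ovs8.png

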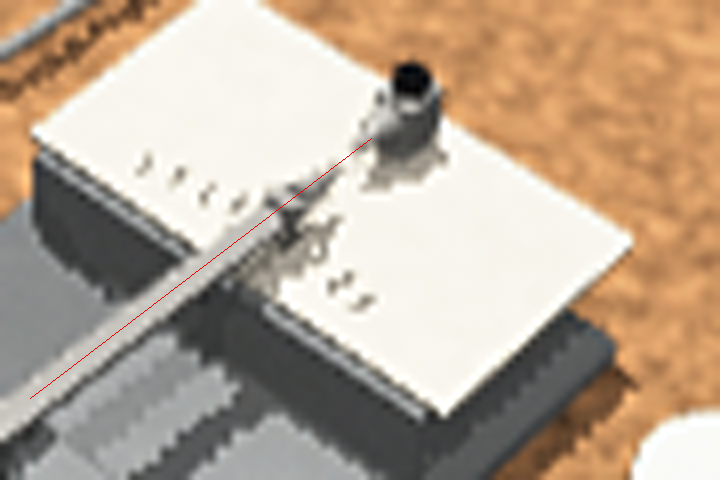

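Top and scene fits agree the arm's line meets the mark within about 1 mm. Next I raise straight up to let the knob spring back, then open.

arm_command:
  plan:
    - [0,0,-0.005,0,0,0,-1]
    - [0,0,-0.01,0,0,0,-1]
    - [0,0,-0.015,0,0,0,-1]
    - [0,0,-0.02,0,0,0,-1]
    - [0,0,-0.025,0,0,0,-1]
    - [0,0,-0.03,0,0,0,-1]
    - [0,0,-0.034,0,0,0,-1]
    - [0,0,-0.034,0,0,0,-1]

```text
time: 13.72
eef_pos: [0.5573, -0.0629, 0.1068]
eef_rot: [3.061, 0.694, 0.005]
wrist_force: [4.2, -3.6, 4.3]
gripper_width: 0.0138
```

```bash
python3 chk.py 9
```

```text
t 13.72 p [ 0.5573 -0.0629  0.1068] yaw_y -64.45 tilt [ 0.0038 -0.0023] j [-0.172 -0.01   1.539 -0.002  1.608  0.953] F [ 4.24 -3.59  4.27] M [-0.63 -0.61  0.01] w 0.0138
width 3.95 n 40 rms 0.101
angle 73.28 mark offset ccw mm -0.07
```

arm_command:
  plan:
    - [0,0,0,0,0,0,-0.4]
    - [0,0,0,0,0,0,0]
    - [0,0,0,0,0,0,0]
    - [0,0,0,0,0,0,0]
    - [0,0,0,0,0,0,0]
    - [0,0,-0.04,0,0,0,0]
    - [0,0,-0.12,0,0,0,0]
    - [0,0,-0.2,0,0,0,0]

```text
time: 14.48
eef_pos: [0.5554, -0.0616, 0.1559]
eef_rot: [-3.063, -0.696, 0.003]
wrist_force: [1.5, -0.0, 0.3]
gripper_width: 0.0439
```

arm_command:
  plan:
    - [0,0,-0.1,0,0,0,0]
    - [0,0,-0.2,0,0,0,0]
    - [0,0,-0.3,0,0,0,0]
    - [0,0,-0.36,0,0,0,0]
    - [0,0,-0.4,0,0,0,0]
    - [0,0,-0.4,0,0,0,0]
    - [0,0,-0.4,0,0,0,0]
    - [0,0,-0.4,0,0,0,0]

```text
time: 15.15
eef_pos: [0.5557, -0.0616, 0.2541]
eef_rot: [-3.063, -0.696, 0.003]
wrist_force: [-0.1, 0.2, -0.9]
gripper_width: 0.0442
```

```bash
python3 chk.py 10; python3 -c "
import numpy as np,cv2
s=np.load('scene10.npz')['frame']; cv2.imwrite('pics/scene10.png',s[:,:,::-1]);
t=np.load('top10.npz')['frame']; cv2.imwrite('pics/top10.png',t[:,:,::-1])
cv2.imwrite('pics/sk10.png',cv2.resize(s[205:280,240:340,::-1],None,fx=8,fy=8,interpolation=2))"
```

```text
t 15.15 p [ 0.5557 -0.0616  0.2541] yaw_y -64.4 tilt [-0.0022  0.0004] j [-0.171 -0.009  1.277  0.     1.875  0.953] F [-0.09  0.18 -0.88] M [-0.08  0.16  0.01] w 0.0442
width 3.9 n 40 rms 0.095
angle 73.3 mark offset ccw mm -0.09
```

View pics/scene10.png

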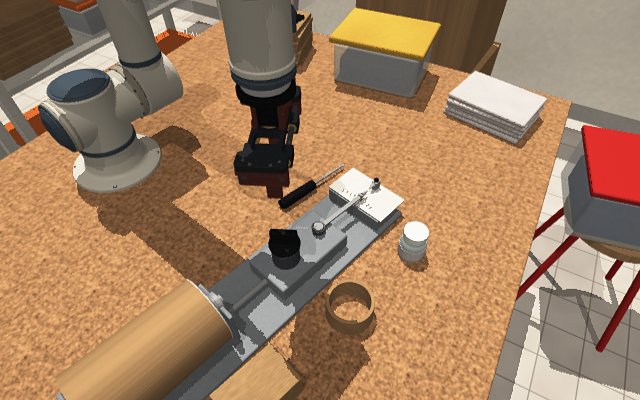

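View pics/sk10.png

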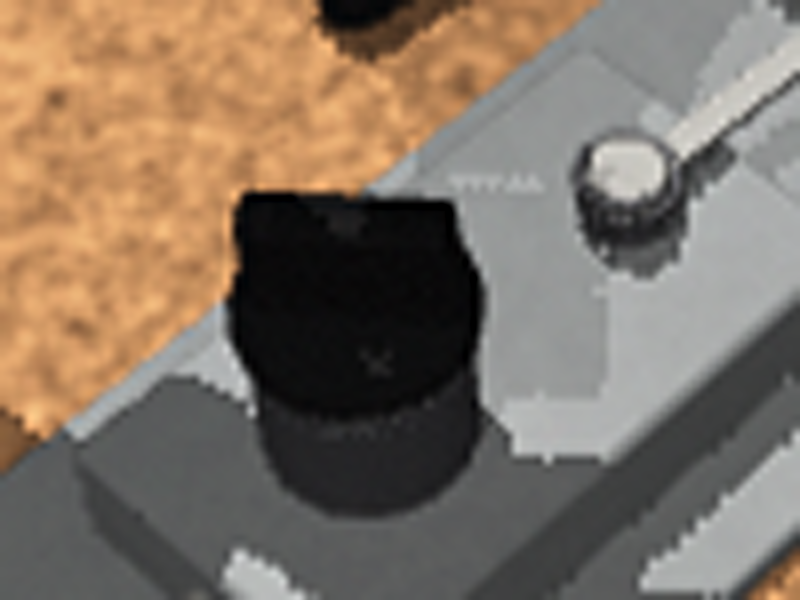

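View pics/topzz10.png

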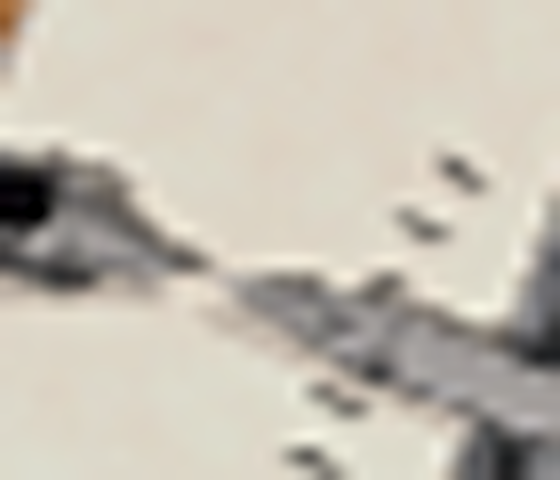

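```bash
python3 -c "
from rig import bot
print(bot.hand_in())"
```

```text
the job is handed in; nothing more can be done
None
```

The brake tension is set, the knob is back up, and I handed the job in at about 15 s. `hand_in` gives no verdict, so whether it passed isn't confirmed.

- **Engaging the knob:** it landed on the clutch teeth after 2 mm. I turned it about 57° clockwise at up to 8.7 N of downward push until it dropped. I then pressed it the full 8 mm; the highest push I read was 8.7 N.
- **Winding:** I turned it about 97° further clockwise in the same grasp, checking the camera pictures between steps. I let it rise straight up in the grip, then opened the fingers and moved clear.
- **Arm tip against the mark:** after release, the arm's line in the top view passes about 0.1 mm from the mark. The scene camera, last measured just before release, gave between 0.2 mm short and 1.3 mm past. In the final top picture the visible tips suggest about 1 mm past. The views disagree by roughly 1 mm, but all are inside the 3 mm limit.
- **Knob, robot and surroundings:** the knob's flange is back at its starting height in the scene picture. The gripper hangs free at about 25 cm with almost no force on it. The set mark, screwdriver, jar and tape ring look unmoved. The carton is mostly out of frame in that last picture, but nothing went near it.
- **Side force:** turning built up a side force of about 7 N, because my first estimate of the knob's axis was off by a few millimetres. I corrected this as I went.

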